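# Pile up the matching cooling fans on a repair bench

## Task

Make up a set of three spare fans: stack the two loose white-rotor fans on the white-rotor fan that stands on the yellow plate, one on top of the other, face up, with edges and corners lined up so that the three make one straight, square pile. Keep the bottom fan where it stands on its plate, and leave the orange-rotor fan where it lies.

Things in the scene. Friction and masses are not known exactly. Their poses are not given: they have to be found in the camera images.
- fan_base_center (a point): Fan with square black frame 50 x 50 x 20 mm and white rotor; the bottom of the pile, loose (45 g) on a yellow plate 70 x 70 mm, 6 mm thick, that is fixed on the 3 mm bench mat. Point: its centre, 10 mm above its underside; x, y along its flat sides, z up out of its face. Any quarter turn is alike.
- fan_a_center (a point): Fan with square black frame 50 x 50 x 20 mm and white rotor; loose (45 g) on the blue-green mat, whose top is 3 mm above the work surface. Point: its centre, 10 mm above its underside; x, y along its flat sides, z up out of its face. Any quarter turn is alike.
- fan_b_center (a point): Fan with square black frame 50 x 50 x 20 mm and white rotor; same as fan_a, loose on the mat. Point: its centre, 10 mm above its underside; x, y along its flat sides, z up out of its face. Any quarter turn is alike; either of fan_a and fan_b may be the middle one.
- fan_orange_center (a point): Fan with square black frame 50 x 50 x 20 mm and orange rotor; loose on the mat, not wanted in the pile. Point: its centre, 10 mm above its underside; x, y along its flat sides, z up out of its face. Also about, not listed: heat sink 50 x 50 x 18 mm, blue spool 52 mm across, 30 high, brass tin 48 mm across, 40 high. Centres of neighbours are 110 mm or more apart.
There are look-alikes about, which are no part of the job. Leave any brown look-alike of the part that bears fan_base_center alone.

How it is judged:
By the outcome, as a careful person would: the job done as asked, in the order asked, and still so for the second after the job is handed in, with the robot touching nothing.
It also fails if it takes over 56 s, if anything falls off the work surface, if the arm or the gripper's body presses on something with over 40 N, if the wrist force passes 120 N, or if a joint passes its speed limit or range.

## Robot

A 6-joint arm with a two-finger parallel gripper is mounted at the origin on the work surface. World frame = base frame: x ahead of the robot, y to its left, z up, the work surface at z = 0. Lengths are in m, angles in rad, forces in N, time in s.
With the tool pointing down it reaches from about 0.375 to 0.9 m from the base axis. Payload 3.1 kg.
Tool frame: the origin (TCP) lies at the very end of the fingers, on their centre line; the grasp point (between the pads) lies 19 mm behind it (tcp_to_grasp is the distance from the TCP to the grasp point, in m); z points along the fingers, y is the direction in which the jaws open and shut (so a half turn about z gives the same grasp; the last joint's range is limited). The gripper opens to 85 mm and grips with 20 to 120 N. Pads are 22 mm wide; open, the fingers measure 114 mm over their backs; the gripper's body (76 mm by 85 mm) begins 54 mm behind the grasp point. The pads swing forward as they close: fully open they stand 13 mm farther back than shut.
Start: joints at [-1.468, 0.527, 1.433, -0, 1.181, -0.178], TCP at [0.173, -0.6, 0.206] pointing down, gripper open.
Joint ranges: [-3.08, 3.08], [-0.75, 2.2], [0.22, 2.44], [-1.43, 4.57], [0, 2.65], [-2.85, 2.85]. Speed limits (rad/s): [2.79, 2.79, 3.14, 3.14, 3.14, 3.14].

## Interface

Orientations are given as a unit quaternion [x, y, z, w].
In Python, from station import sense, snapshot, camera_info, sign_off, tcp_to_grasp gives the robot as it stands.
- The arm moves only by the shell command python3 -m inch 'ROWS' [FORCE]. ROWS is JSON, a list of rows, each a list of 3 entries, a list of its own where there are three numbers: the closure, from -1 (fully open) to 1 (shut), so that 0 is half open, then the shift along the tool's x, y, z normalised to -1 to 1, where 1 is 10 cm, then the turn, a rotation vector about the tool's x, y, z normalised to -1 to 1, where 1 is 360 degrees. In form: [[jaw, [dx, dy, dz], [ax, ay, az]], ...]. A call has 1 to 20 rows; each row is the pose to reach, as a shift and turn from the pose commanded when the call began, along the tool's axes at that moment, turning the shorter way round; what a row does not reach only later rows make up. A row lasts 1/10 s, in which the tool goes at most 50 mm and 8.59 degrees, less where a joint would pass 70% of its speed; a pose out of reach is approached as far as the arm can. A call with a number of a shift or a turn outside -1 to 1 is refused whole. A call with a gripper value outside its range is refused whole. The fingers move at their own pace and stop on an object; FORCE is the grip in N (left out, the last holds). Time passes only in rows, so rows that repeat a pose let the fingers close. It gives the time, the measured TCP pose, the force and the opening at its end, in the units of the state.
- sense(): the state, without advancing time (a new reading comes with each control period).
- snapshot(name): name is "scene" or "top" or "wrist"; returns (picture, depth): 384x512x3 uint8, blue, green, red; 384x512 float32, m along the optical axis (not along the pixel's ray), 0 where there is no reading.
- camera_info(name): a dict with "K" (3x3 intrinsics, pixels), "dist" ([k1, k2, p1, p2, k3] as OpenCV has them; the pictures are not rectified), "origin" and "orientation" of the camera in the world. Camera axes: x right, y down, z forward; pixel columns grow to the right and rows downward; lengths in m; the calibration is good to about 2 mm. A picture is of the moment at which its call begins: read the wrist's pose just before it. camera_info takes no time and is no camera call; for the wrist camera it gives the pose at the moment of the call.
- sign_off(): hands the job in, once; it reports no verdict.
The state is a dict: "t": time; "q": joint angles; "qd": joint speeds; "tau": joint torques, N m; "tcp_pos": TCP position; "tool_rot": TCP orientation; "force": force on the tool from outside, world axes, zero at the start; "ft_torque": the same for the moment, N m; "finger_gap": opening from 0.0 (shut) to 1.0 (fully open).
Only numpy, scipy, OpenCV 4.12 (cv2) and the standard library are available. Lean on these libraries where they do the work, as an engineer would, in place of code of your own. Each camera call takes 0.05 s, during which the arm holds its last target.

## Working session

There is one attempt and no reset: what is moved stays moved. The work goes in short steps, Python scripts to look and compute and a shell command to move; the robot and the scene stay as the last step left them, time stands still between calls to the robot, and variables do not carry over. Pictures are saved under pics/ and viewed, and the job is handed in when it is done.

```bash
ls; mkdir -p pics; python3 - <<'E'
from station import *
import cv2,numpy as np
s=sense();print({k:np.round(v,4).tolist() for k,v in s.items()}); print(tcp_to_grasp)
for n in ["scene","top"]:
    p,d=snapshot(n);cv2.imwrite(f"pics/{n}0.png",p);np.save(f"pics/{n}0.npy",d)
    c=camera_info(n);print(n,{k:np.round(v,4).tolist() for k,v in c.items()})
c=camera_info("wrist");print({k:np.round(v,4).tolist() for k,v in c.items()})
E
```

```text
pics
{'t': 0.0, 'q': [-1.4685, 0.5285, 1.4339, -0.0, 1.1814, -0.1785], 'qd': [-0.0012, 0.0002, -0.0006, -0.0026, -0.0002, -0.0008], 'tau': [0.0012, -44.2347, -17.8027, -0.0002, 0.0085, -0.0], 'tcp_pos': [0.1731, -0.5997, 0.2046], 'tool_rot': [0.9902, 0.1399, 0.0, -0.0011], 'force': [1.0147, 0.4778, 0.1329], 'ft_torque': [0.022, -0.011, 0.0085], 'finger_gap': 0.9991}
0.0187
scene {'K': [[464.2111, 0.0, 255.9157], [0.0, 464.2111, 192.8149], [0.0, 0.0, 1.0]], 'dist': [-0.0467, 0.0, 0.0, 0.0, 0.0], 'origin': [0.9088, 0.526, 0.9209], 'orientation': [0.3208, 0.8878, -0.3075, -0.1197]}
top {'K': [[497.6784, 0.0, 263.6993], [0.0, 497.6784, 193.8953], [0.0, 0.0, 1.0]], 'dist': [-0.1267, 0.0, 0.0, 0.0, 0.0], 'origin': [0.3771, -0.0127, 1.2394], 'orientation': [0.7082, -0.7056, 0.0164, -0.0175]}
{'K': [[328.4664, 0.0, 256.3177], [0.0, 328.4664, 188.8952], [0.0, 0.0, 1.0]], 'dist': [-0.0933, 0.0, 0.0, 0.0, 0.0], 'origin': [0.2485, -0.5789, 0.3719], 'orientation': [0.7898, -0.5934, -0.0945, 0.1232]}
```

View pics/top0.png

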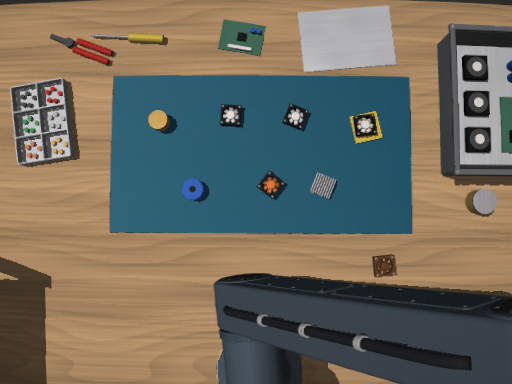

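View pics/scene0.png

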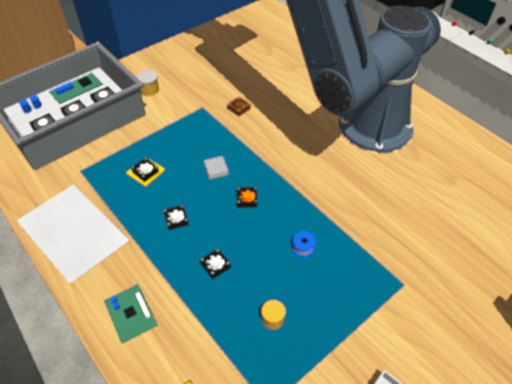

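The top view shows white-rotor fans at (232,116) and (296,117), and the base fan on the yellow plate at (365,126). The orange fan is at (271,185), with the brown look-alike off the mat at (385,265). Next I'll measure them.

```bash
cat > h.py <<'E'
import numpy as np, cv2
from scipy.spatial.transform import Rotation as R
from station import *
def cloud(d,c):
    K=np.array(c['K']);dist=np.array(c['dist'])
    v,u=np.mgrid[:d.shape[0],:d.shape[1]]
    p=np.stack([u,v],-1).reshape(-1,1,2).astype(np.float64)
    n=cv2.undistortPoints(p,K,dist).reshape(d.shape+(2,))
    X=np.dstack([n[...,0]*d,n[...,1]*d,d])
    return X@R.from_quat(c['orientation']).as_matrix().T+np.array(c['origin'])
def pix2plane(uv,c,z):
    n=cv2.undistortPoints(np.float64(uv).reshape(-1,1,2),np.array(c['K']),np.array(c['dist'])).reshape(-1,2)
    r=np.c_[n,np.ones(len(n))]@R.from_quat(c['orientation']).as_matrix().T
    o=np.array(c['origin']);t=(z-o[2])/r[:,2]
    return o+r*t[:,None]
E
python3 - <<'E'
from h import *
d=np.load('pics/top0.npy');c=camera_info('top');X=cloud(d,c)
im=cv2.imread('pics/top0.png')
print('mat z',np.median(X[140:160,200:260,2]))
for n,u,v,zt in [('a',232,116,.023),('b',296,117,.023),('base',365,126,.029),('orange',271,185,.023)]:
    s=np.s_[v-22:v+23,u-22:u+23]
    P=X[s].reshape(-1,3);z=P[:,2]
    m=(abs(z-zt)<.007)
    r=cv2.minAreaRect(P[m,:2].astype(np.float32))
    print(n,m.sum(),np.percentile(z,[5,50,90,99]).round(4),np.round(r[0],4),np.round(r[1],4),r[2], pix2plane([(u,v)],c,zt)[0].round(4))
    # colour: dark frame contour
    g=im[s].max(-1); k=((g<60)).astype(np.uint8)
    cs,_=cv2.findContours(k,cv2.RETR_EXTERNAL,cv2.CHAIN_APPROX_NONE);cc=max(cs,key=cv2.contourArea)
    w=pix2plane(cc.reshape(-1,2)+[u-22,v-22],c,zt-.003)
    r=cv2.minAreaRect(w[:,:2].astype(np.float32));print('   col',np.round(r[0],4),np.round(r[1],4),r[2])
big=cv2.resize(im[80:230,190:410],None,fx=3.5,fy=3.5,interpolation=cv2.INTER_CUBIC);cv2.imwrite('pics/crop1.png',big)
E
```

```text
mat z 0.0032671282383917033
a 324 [-0.0005  0.0042  0.0219  0.027 ] [0.6321 0.0739] [0.0506 0.0518] 86.33781433105469 [0.6283 0.0684 0.023 ]
   col [0.6303 0.0688] [0.0573 0.0544] 86.07704162597656
b 341 [-0.0002  0.0045  0.022   0.0271] [ 0.6286 -0.0875] [0.0502 0.0523] 68.30034637451172 [ 0.6264 -0.0899  0.023 ]
   col [ 0.6272 -0.0914] [0.0576 0.0528] 68.52542114257812
base 330 [0.0005 0.0058 0.0281 0.0336] [ 0.6087 -0.2606] [0.0515 0.0507] 8.089715957641602 [ 0.6041 -0.2603  0.029 ]
   col [ 0.6074 -0.2602] [0.0527 0.0525] 7.463712215423584
orange 322 [-0.      0.0045  0.0216  0.0271] [ 0.4601 -0.0269] [0.0499 0.0503] 51.928157806396484 [ 0.4575 -0.0285  0.023 ]
   col [ 0.4568 -0.031 ] [0.0572 0.0507] 51.508358001708984
```

View pics/crop1.png

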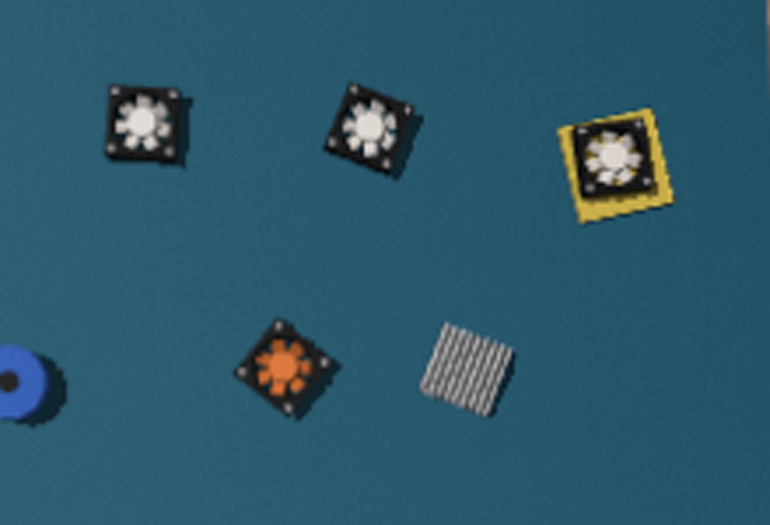

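```bash
cat >> h.py <<'E'
def plan(p,yaw,s=None):
    """needed shift (units 0.1 m, tool axes) and turn (units 360 deg) from measured pose to TCP p, tool down with tool x at yaw deg"""
    s=s or sense(); Rt=R.from_quat(s['tool_rot']); 
    d=Rt.inv().apply(np.array(p)-s['tcp_pos'])/0.1
    y=np.radians(yaw)/2; Rg=R.from_quat([np.cos(y),np.sin(y),0,0])
    a=(Rt.inv()*Rg).as_rotvec()/(2*np.pi)
    x=Rt.as_matrix()[:,0]
    print('pos',np.round(s['tcp_pos'],4),'yaw %.2f'%np.degrees(np.arctan2(x[1],x[0])),'t %.2f'%s['t'])
    print('shift',d.round(3),'turn',a.round(4),'rows>=',max(np.linalg.norm(d)/.5,np.linalg.norm(a)*360/8.59).round(1))
E
python3 - <<'E'
from h import *
s=sense();c=camera_info('wrist')
Rt=R.from_quat(s['tool_rot']);Rc=R.from_quat(c['orientation'])
o=Rt.inv().apply(np.array(c['origin'])-s['tcp_pos']);M=(Rt.inv()*Rc)
print('cam in tool',o.round(4));print(M.as_matrix().round(3))
K=np.array(c['K'])
for h in (.1,.15,.2):
  for dx in(-.06,-.03,0,.03,.06):
    p=M.inv().apply(np.array([dx,0,h])-o); print(h,dx,(K@(p/p[2]))[:2].round(0))
plan([.6087,-.2606,.17],98.1)
E
```

```text
cam in tool [ 0.0783  0.0004 -0.1672]
[[ 0.001 -0.952 -0.307]
 [ 1.     0.001 -0.001]
 [ 0.001 -0.307  0.952]]
0.1 -0.06 [256. 244.]
0.1 -0.03 [256. 213.]
0.1 0 [256. 180.]
0.1 0.03 [256. 145.]
0.1 0.06 [256. 107.]
0.15 -0.06 [256. 221.]
0.15 -0.03 [256. 194.]
0.15 0 [256. 166.]
0.15 0.03 [256. 135.]
0.15 0.06 [256. 103.]
0.2 -0.06 [256. 205.]
0.2 -0.03 [256. 180.]
0.2 0 [256. 155.]
0.2 0.03 [256. 129.]
0.2 0.06 [256. 101.]
pos [ 0.1732 -0.5998  0.2047] yaw 16.09 t 0.10
shift [ 5.125 -2.051  0.353] turn [-2.000e-04 -3.000e-04 -2.278e-01] rows>= 11.1
```

```bash
python3 -m inch '[[-1,[0.43,-0.17,0],[0,0,0]],[-1,[0.86,-0.34,0],[0,0,0]]]' 40
python3 -m inch '[[-1,[0.43,-0.17,0],[0,0,0]],[-1,[0.86,-0.34,0],[0,0,0]]]'
python3 -m inch '[[-1,[0.43,-0.17,0],[0,0,0]],[-1,[0.86,-0.34,0],[0,0,0]]]'
python3 -m inch '[[-1,[0.43,-0.17,0],[0,0,0]],[-1,[0.86,-0.34,0],[0,0,0]]]'
python3 -c "
from h import *
plan([.6087,-.2606,.17],98.1)"
```

```text
t: 0.3
tcp_pos: [0.2462, -0.5438, 0.2049]
tool_rot: [0.99, 0.138, 0.0, -0.0]
force: [1.8, -0.4, -0.6]
finger_gap: 0.998
t: 0.5
tcp_pos: [0.3205, -0.486, 0.2051]
tool_rot: [0.99, 0.14, -0.0, -0.001]
force: [0.1, -0.0, 0.5]
finger_gap: 0.998
t: 0.7
tcp_pos: [0.3939, -0.4294, 0.2052]
tool_rot: [0.99, 0.14, -0.0, -0.0]
force: [-0.0, -0.9, 0.5]
finger_gap: 1.001
t: 0.9
tcp_pos: [0.4672, -0.3729, 0.2052]
tool_rot: [0.99, 0.14, -0.0, -0.0]
force: [1.2, -0.2, 0.0]
finger_gap: 0.997
pos [ 0.4672 -0.3729  0.2052] yaw 16.09 t 0.90
shift [ 1.671 -0.686  0.352] turn [-1.000e-04 -0.000e+00 -2.278e-01] rows>= 9.5
```

```bash
python3 -m inch '[[-1,[0.43,-0.17,0],[0,0,0]],[-1,[0.86,-0.34,0],[0,0,0]]]' 40
python3 -m inch '[[-1,[0.4,-0.17,0.17],[0,0,-0.024]],[-1,[0.81,-0.34,0.35],[0,0,-0.048]],[-1,[0.81,-0.34,0.35],[0,0,-0.228]],[-1,[0.81,-0.34,0.35],[0,0,-0.228]],[-1,[0.81,-0.34,0.35],[0,0,-0.228]],[-1,[0.81,-0.34,0.35],[0,0,-0.228]],[-1,[0.81,-0.34,0.35],[0,0,-0.228]],[-1,[0.81,-0.34,0.35],[0,0,-0.228]],[-1,[0.81,-0.34,0.35],[0,0,-0.228]],[-1,[0.81,-0.34,0.35],[0,0,-0.228]],[-1,[0.81,-0.34,0.35],[0,0,-0.228]],[-1,[0.81,-0.34,0.35],[0,0,-0.228]]]'
python3 - <<'E'
from h import *
plan([.6087,-.2606,.17],98.1)
c=camera_info('wrist');s=sense();p,d=snapshot('wrist');cv2.imwrite('pics/w_base.png',p);np.savez('pics/w_base.npz',d=d,o=c['origin'],q=c['orientation'],K=c['K'],dist=c['dist'],tp=s['tcp_pos'],tq=s['tool_rot'])
E
```

```text
t: 1.1
tcp_pos: [0.5404, -0.3164, 0.2052]
tool_rot: [0.99, 0.14, -0.0, -0.0]
force: [1.1, -0.4, 0.3]
finger_gap: 0.998
t: 2.3
tcp_pos: [0.6075, -0.2627, 0.1702]
tool_rot: [0.656, 0.755, -0.0, -0.0]
force: [-0.4, -0.3, 0.7]
finger_gap: 1.003
pos [ 0.6075 -0.2627  0.1702] yaw 98.06 t 2.30
shift [0.019 0.015 0.002] turn [-0.0001 -0.0001 -0.0001] rows>= 0.0
```

View pics/w_base.png

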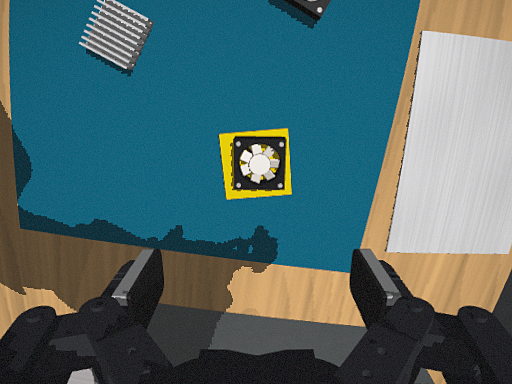

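The wrist view shows the base fan at (260,164), almost aligned with the tool. Its four corner screws, at about (239,143), (281,143), (239,186) and (281,185), are clean features to measure.

```bash
cat >> h.py <<'E'
def look(name,tag):
    s=sense();c=camera_info(name);p,d=snapshot(name)
    cv2.imwrite(f'pics/{tag}.png',p);np.savez(f'pics/{tag}.npz',d=d,o=c['origin'],q=c['orientation'],K=c['K'],dist=c['dist'],tp=s['tcp_pos'],tq=s['tool_rot'])
def load(tag):
    z=np.load(f'pics/{tag}.npz');c=dict(origin=z['o'],orientation=z['q'],K=z['K'],dist=z['dist'])
    return cv2.imread(f'pics/{tag}.png'),z['d'],c,z['tp'],z['tq']
def crop(tag,u,v,r=45,f=6):
    im=load(tag)[0];cv2.imwrite(f'pics/{tag}_c.png',cv2.resize(im[v-r:v+r,u-r:u+r],None,fx=f,fy=f,interpolation=cv2.INTER_NEAREST))
def fan(tag,u,v,zt,r=45):
    """fan pose from: screws (top face z=zt), depth. returns world and tool frame"""
    im,d,c,tp,tq=load(tag);Rt=R.from_quat(tq)
    def rep(lbl,xy,z,ang):
        t=Rt.inv().apply(np.array([*xy,z])-tp); x=Rt.as_matrix()[:,0];yaw=np.degrees(np.arctan2(x[1],x[0]))
        e=(ang-yaw+45)%90-45
        print(f'{tag} {lbl}: world {np.round(xy,4)} ang {ang%90:.2f}  tool xy(mm) {(t[:2]*1000).round(2)} dyaw {e:.2f}')
    X=cloud(d,c)[v-r:v+r,u-r:u+r].reshape(-1,3);m=abs(X[:,2]-zt)<.004
    cc,sz,a=cv2.minAreaRect(X[m,:2].astype(np.float32));rep(f'depth n{m.sum()} z {np.median(X[m,2]):.4f} size {np.round(sz,4)}',cc,zt,a)
    # screws: small bright grey blobs surrounded by dark
    g=im.astype(float);mn=g.min(-1);mx=g.max(-1)
    k=((mn>85)&(mx-mn<50)).astype(np.uint8)
    k[:v-r]=0;k[v+r:]=0;k[:,:u-r]=0;k[:,u+r:]=0
    n,lab,st,ce=cv2.connectedComponentsWithStats(k,connectivity=8)
    pts=[]
    for i in range(1,n):
        if 1<=st[i,4]<=60:
            yy,xx=np.where(cv2.dilate((lab==i).astype(np.uint8),np.ones((3,3)))>0)
            w=np.clip(mn[yy,xx]-35,0,None);pts.append([(xx*w).sum()/w.sum(),(yy*w).sum()/w.sum()])
    pts=np.array(pts);W=pix2plane(pts,c,zt)[:,:2]
    best=None
    from itertools import combinations
    for q in combinations(range(len(W)),4):
        P=W[list(q)];cen=P.mean(0);rad=np.linalg.norm(P-cen,axis=1)
        th=np.degrees(np.arctan2(*(P-cen).T[::-1]));a=np.exp(4j*np.radians(th)).mean()
        dd=np.sort(np.angle(np.exp(1j*np.radians(th))));
        if rad.min()<.024 or rad.max()>.034 or abs(np.diff(dd)-np.pi/2).max()>.2: continue
        sc=np.ptp(rad)+.03*(1-abs(a))
        if best is None or sc<best[0]: best=(sc,cen,np.degrees(np.angle(a))/4+45,rad,pts[list(q)])
    if best: rep(f'screws rad {np.round(best[3]*1000,1)} px {best[4].round(1).tolist()}',best[1],zt,best[2])
    else: print('no screws',pts.round(1).tolist())
    # white/orange rotor hub? skip
E
python3 - <<'E'
from h import *
fan('w_base',260,164,.029); crop('w_base',260,164)
E
```

```text
w_base depth n1578 z 0.0275 size [0.0497 0.0499]: world [ 0.6095 -0.2588] ang 6.97  tool xy(mm) [3.5  2.68] dyaw -1.09
w_base screws rad [28.9 28.9 28.9 28.9] px [[237.9, 143.4], [281.1, 143.9], [238.2, 184.8], [279.7, 185.1]]: world [ 0.6092 -0.2587] ang 7.58  tool xy(mm) [3.62 2.33] dyaw -0.49
```

View pics/w_base_c.png

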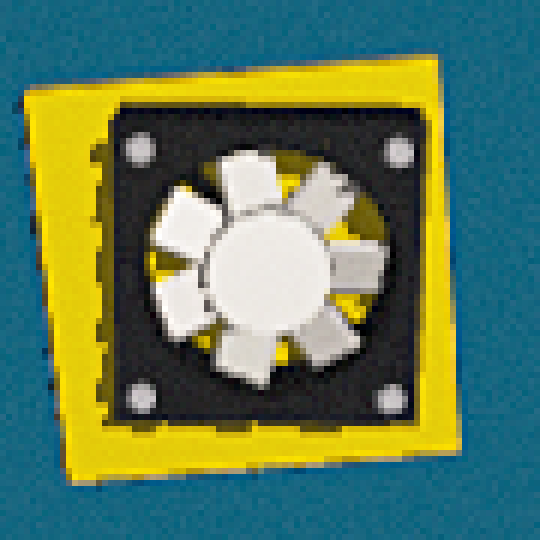

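```bash
python3 -c "
from h import *
plan([.629,-.087,.15],68.3)"
```

```text
pos [ 0.6075 -0.2628  0.1703] yaw 98.08 t 2.35
shift [1.71  0.46  0.203] turn [-0.0001 -0.      0.0827] rows>= 3.6
```

```bash
python3 -m inch '[[-1,[0.43,0.11,0],[0,0,0]],[-1,[0.86,0.23,0],[0,0,0]]]'
python3 -m inch '[[-1,[0.4,0.11,0.1],[0,0,0.02]],[-1,[0.85,0.23,0.2],[0,0,0.041]],[-1,[0.85,0.23,0.2],[0,0,0.062]],[-1,[0.85,0.23,0.2],[0,0,0.083]],[-1,[0.85,0.23,0.2],[0,0,0.083]],[-1,[0.85,0.23,0.2],[0,0,0.083]]]'
python3 - <<'E'
from h import *
plan([.6286,-.0875,.15],68.3)
look('wrist','w_b')
fan('w_b',256,165,.023); crop('w_b',256,165)
E
```

```text
t: 2.55
tcp_pos: [0.6182, -0.1749, 0.1704]
tool_rot: [0.657, 0.754, 0.0, 0.0]
force: [-0.3, 0.7, 0.2]
finger_gap: 1.0
t: 3.15
tcp_pos: [0.6289, -0.0872, 0.1506]
tool_rot: [0.827, 0.562, -0.0, -0.0]
force: [-0.4, -0.6, -0.0]
finger_gap: 1.003
pos [ 0.6289 -0.0872  0.1506] yaw 68.40 t 3.15
shift [-0.004 -0.002  0.006] turn [-0.      0.      0.0003] rows>= 0.0
w_b depth n1777 z 0.0215 size [0.0504 0.0501]: world [ 0.6305 -0.0861] ang 68.60  tool xy(mm) [1.6  1.06] dyaw 0.20
w_b screws rad [28.9 28.9 28.9 28.9] px [[235.0, 148.6], [280.0, 148.5], [235.9, 191.3], [279.1, 191.2]]: world [ 0.6302 -0.0862] ang 68.55  tool xy(mm) [1.34 0.86] dyaw 0.14
```

View pics/w_b.png

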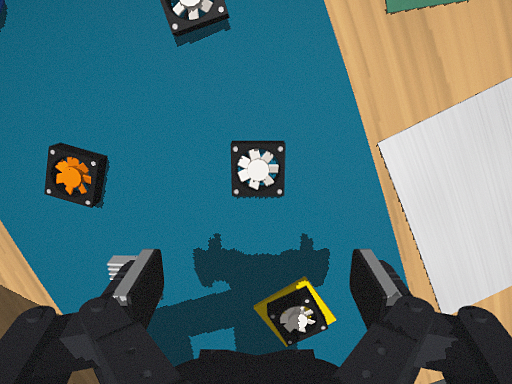

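```bash
python3 -m inch '[[-1,[0.013,0.009,0.4],[0,0,-0.0004]],[-1,[0.013,0.009,0.8],[0,0,-0.0004]],[-1,[0.013,0.009,0.9],[0,0,-0.0004]]]' 30
python3 -m inch '[[-1,[0,0,0.3],[0,0,0]],[-1,[0,0,0.5],[0,0,0]],[-1,[0,0,0.56],[0,0,0]],[-1,[0,0,0.56],[0,0,0]]]'
python3 - <<'E'
from h import *
look('wrist','w_b2')
plan([.6286,-.0875,.004],68.3)
E
```

```text
t: 3.5
tcp_pos: [0.6268, -0.0857, 0.0566]
tool_rot: [0.827, 0.562, -0.003, -0.003]
force: [-1.2, 0.6, -0.3]
finger_gap: 1.0
t: 3.9
tcp_pos: [0.6302, -0.0865, 0.0046]
tool_rot: [0.827, 0.562, -0.0, -0.0]
force: [-0.2, 0.5, -0.1]
finger_gap: 1.001
pos [ 0.631  -0.0866  0.0055] yaw 68.44 t 3.95
shift [-0.017 -0.019  0.015] turn [ 0.0002 -0.      0.0004] rows>= 0.1
```

View pics/w_b2.png

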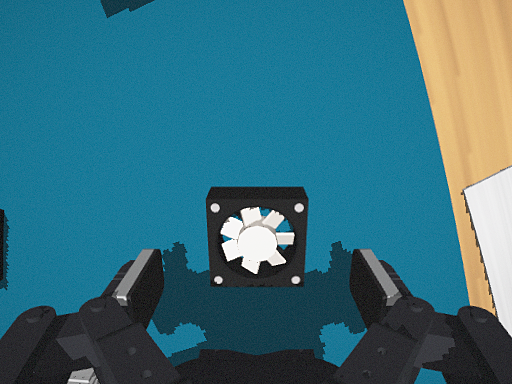

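```bash
python3 - <<'E'
from h import *
fan('w_b2',257,240,.023,r=58)
E
python3 -m inch '[[0,[0,0,0],[0,0,0]],[0,[0,0,0],[0,0,0]],[1,[0,0,0],[0,0,0]],[1,[0,0,0],[0,0,0]],[1,[0,0,0],[0,0,0]],[1,[0,0,0],[0,0,0]],[1,[0,0,0],[0,0,0]],[1,[0,0,0],[0,0,0]]]' 30
python3 - <<'E'
from h import *
s=sense();print(s['force'],s['finger_gap'],s['qd'])
look('wrist','w_b3')
fan('w_b3',257,240,.023,r=58)
E
```

```text
w_b2 depth n5721 z 0.0216 size [0.0519 0.0505]: world [ 0.6303 -0.0868] ang 68.25  tool xy(mm) [-0.24  0.18] dyaw -0.18
no screws [[218.1, 279.4], [295.3, 279.5]]
t: 4.75
tcp_pos: [0.6302, -0.0862, 0.0045]
tool_rot: [0.827, 0.562, -0.0, -0.0]
force: [0.3, -0.2, -0.2]
finger_gap: 0.007
[ 0.31755674 -0.19253447 -0.15665405] 0.006747529306617503 [-0.0005487  -0.00036266  0.00299243  0.00093603  0.00042247  0.00023588]
w_b3 depth n3811 z 0.0217 size [0.0504 0.0505]: world [ 0.6305 -0.0861] ang 68.45  tool xy(mm) [0.19 0.31] dyaw 0.01
no screws [[272.9, 274.7], [217.3, 279.3], [296.2, 279.5]]
```

View pics/w_b3.png

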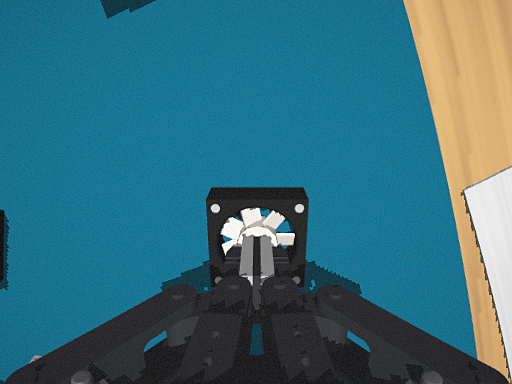

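The jaws shut fully above the fan without gripping it. I'll check where the fingertips actually are in the depth image.

```bash
python3 - <<'E'
from h import *
for tag in ('w_b3','w_b2'):
    im,d,c,tp,tq=load(tag);X=cloud(d,c);T=R.from_quat(tq).inv().apply((X-tp).reshape(-1,3)).reshape(X.shape)*1000
    cols=(250,256,262) if tag=='w_b3' else (140,150,365)
    for u in cols:
        print(tag,u);
        for v in range(222 if u>200 and u<300 else 245,300,6): print(v,d[v,u].round(3),T[v,u].round(1),im[v,u])
E
```

```text
w_b3 250
222 0.168 [ 10.3  -3.3 -12. ] [238 242 244]
228 0.165 [  8.9  -3.3 -16.2] [242 247 249]
234 0.165 [  6.1  -3.3 -17.3] [255 255 255]
240 0.148 [ 10.6  -2.9 -32.9] [135 134 130]
246 0.143 [ 10.5  -2.8 -38.6] [137 136 133]
252 0.139 [ 10.   -2.7 -43.1] [138 138 134]
258 0.134 [ 10.3  -2.6 -48.6] [133 136 134]
264 0.128 [ 10.9  -2.5 -54.4] [138 137 137]
270 0.125 [ 10.5  -2.4 -58.1] [134 135 131]
276 0.121 [ 10.   -2.4 -61.5] [209 208 206]
282 0.116 [ 11.   -2.3 -66.8] [128 127 127]
288 0.11 [ 12.4  -2.2 -72.5] [44 40 38]
294 0.112 [  9.5  -2.2 -71.9] [35 31 36]
w_b3 256
222 0.169 [ 10.   -0.3 -11.4] [168 176 183]
228 0.164 [  9.3  -0.2 -17.1] [246 247 248]
234 0.165 [  5.8  -0.2 -16.8] [250 251 252]
240 0.148 [ 10.7  -0.2 -33.2] [39 34 37]
246 0.144 [ 10.3  -0.2 -38.1] [34 34 35]
252 0.137 [ 10.8  -0.2 -44.5] [39 40 38]
258 0.133 [ 10.7  -0.2 -49.3] [35 37 40]
264 0.129 [ 10.5  -0.2 -53.6] [44 35 40]
270 0.124 [ 10.8  -0.2 -58.5] [39 41 39]
276 0.121 [ 10.2  -0.1 -61.8] [62 61 61]
282 0.122 [  7.6  -0.1 -61.9] [68 66 69]
288 0.122 [  5.2  -0.1 -62.2] [63 62 62]
294 0.123 [  2.6
[... 1181 characters left out ...]
.9 -42.7 -52.6] [27 26 27]
269 0.128 [  8.4 -42.3 -54.7] [31 33 32]
275 0.129 [  5.7 -42.5 -54.9] [29 24 33]
281 0.129 [  3.3 -42.6 -55.5] [21 24 17]
287 0.128 [  1.7 -42.3 -57.3] [24 25 24]
293 0.129 [ -1.2 -42.6 -57.2] [31 28 29]
299 0.129 [ -3.4 -42.6 -58.1] [22 19 26]
w_b2 365
245 0.188 [-10.4  62.9   1.8] [154 123  32]
251 0.139 [ 10.3  46.5 -43.2] [139 139 137]
257 0.133 [ 10.9  44.5 -49.4] [138 139 136]
263 0.129 [ 10.3  43.4 -53.1] [41 36 40]
269 0.128 [  8.5  43.1 -54.7] [32 33 36]
275 0.128 [  6.5  43.  -55.8] [33 37 34]
281 0.127 [  4.5  42.8 -57.1] [32 29 31]
287 0.126 [  3.   42.4 -59. ] [17 26 20]
293 0.126 [  0.6  42.6 -59.4] [34 32 30]
299 0.126 [ -1.3  42.4 -60.8] [19 21 19]
```

Relative to the reported TCP, the fingertips sit at about z = -31 mm when shut and -43 mm when open. They really are about 30 mm short of it, while their lateral centring is good (y about -0.2 mm, x about -0.5 mm). I'll open, go about 30 mm lower and watch the force.

```bash
python3 -m inch '[[-1,[0,0,0],[0,0,0]],[-1,[0,0,0],[0,0,0]],[-1,[0,0,0],[0,0,0]],[-1,[0,0,0],[0,0,0]],[-1,[0,0,0],[0,0,0]]]' 30
python3 -m inch '[[-1,[0,0,0.1],[0,0,0]],[-1,[0,0,0.2],[0,0,0]],[-1,[0,0,0.3],[0,0,0]],[-1,[0,0,0.3],[0,0,0]]]'
python3 - <<'E'
from h import *
s=sense();print(s['force'],s['finger_gap'])
look('wrist','w_b4')
im,d,c,tp,tq=load('w_b4');X=cloud(d,c)
for u in (140,150,365,375): print(u,[(v,(X[v,u]*1000).round(0).tolist()) for v in range(246,264,4)])
E
```

```text
t: 5.3
tcp_pos: [0.6302, -0.0862, 0.0046]
tool_rot: [0.827, 0.562, 0.0, 0.0]
force: [0.3, -0.8, 0.3]
finger_gap: 0.844
t: 5.7
tcp_pos: [0.6285, -0.0857, -0.0277]
tool_rot: [0.827, 0.562, -0.001, -0.002]
force: [-0.1, 0.1, -0.2]
finger_gap: 1.004
[-0.11956973  0.13411081 -0.16330012] 1.0039857737101234
140 [(246, [579.0, -60.0, 2.0]), (250, [578.0, -63.0, 1.0]), (254, [588.0, -58.0, 20.0]), (258, [589.0, -58.0, 23.0]), (262, [589.0, -59.0, 25.0])]
150 [(246, [583.0, -63.0, 1.0]), (250, [590.0, -59.0, 15.0]), (254, [591.0, -60.0, 19.0]), (258, [592.0, -60.0, 22.0]), (262, [592.0, -61.0, 23.0])]
365 [(246, [678.0, -100.0, 1.0]), (250, [676.0, -93.0, 15.0]), (254, [675.0, -92.0, 19.0]), (258, [674.0, -92.0, 22.0]), (262, [673.0, -92.0, 25.0])]
375 [(246, [683.0, -102.0, 1.0]), (250, [682.0, -103.0, 1.0]), (254, [682.0, -106.0, 1.0]), (258, [678.0, -93.0, 22.0]), (262, [677.0, -94.0, 24.0])]
```

View pics/w_b4.png

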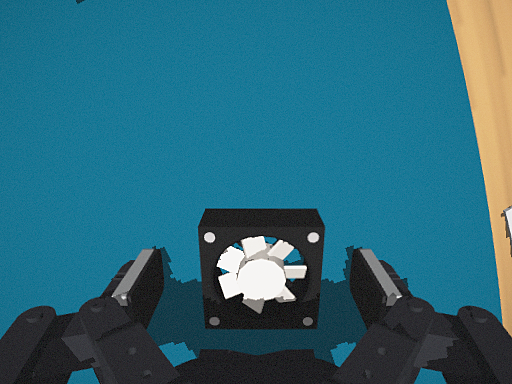

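```bash
python3 -m inch '[[0,[0,0,0],[0,0,0]],[0,[0,0,0],[0,0,0]],[1,[0,0,0],[0,0,0]],[1,[0,0,0],[0,0,0]],[1,[0,0,0],[0,0,0]],[1,[0,0,0],[0,0,0]]]' 30
python3 - <<'E'
from h import *
s=sense();print(s['force'],s['finger_gap'],s['tcp_pos'])
look('wrist','w_b5')
fan('w_b5',257,270,.023,r=70)
E
```

```text
t: 6.35
tcp_pos: [0.6307, -0.0863, -0.0248]
tool_rot: [0.827, 0.562, 0.0, 0.0]
force: [0.2, 0.8, 3.0]
finger_gap: 0.582
[0.1711868  0.75154802 3.00909709] 0.581543058916316 [ 0.63068743 -0.0863229  -0.02482115]
w_b5 depth n8274 z 0.0216 size [0.0515 0.0587]: world [ 0.6305 -0.0864] ang 68.50  tool xy(mm) [-0.18 -0.07] dyaw 0.07
no screws [[302.0, 316.8], [210.6, 316.8]]
```

View pics/w_b5.png

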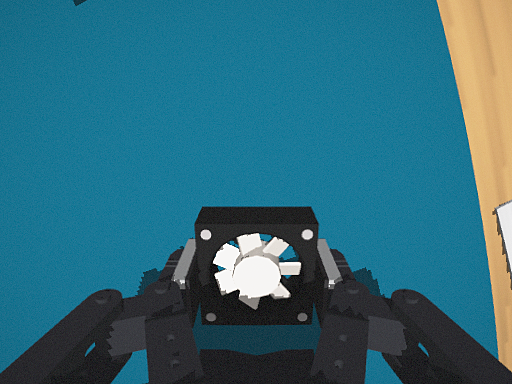

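```bash
sed -i 's/<=60:/<=200:/; s/mn>85/mn>70/' h.py
python3 -m inch '[[1,[0,0,-0.1],[0,0,0]],[1,[0,0,-0.5],[0,0,0]],[1,[0,0,-0.95],[0,0,0]],[1,[0,0,-0.95],[0,0,0]]]' 30
python3 - <<'E'
from h import *
s=sense();print(s['force'],s['finger_gap'],s['tcp_pos'])
look('wrist','w_b6')
zt=s['tcp_pos'][2]+.0478
fan('w_b6',257,270,zt,r=70)
plan([.6092,-.2587,.06],97.5)
E
```

```text
t: 6.8
tcp_pos: [0.6349, -0.0875, 0.0761]
tool_rot: [0.827, 0.562, 0.004, 0.005]
force: [1.4, -1.3, 0.4]
finger_gap: 0.577
[ 1.43074032 -1.26525661  0.44852688] 0.5772429911418498 [ 0.63489475 -0.08752015  0.07614693]
w_b6 depth n8293 z 0.1226 size [0.0516 0.0587]: world [ 0.6343 -0.0878] ang 68.50  tool xy(mm) [-0.42  0.1 ] dyaw 0.06
w_b6 screws rad [28.8 28.7 28.6 28.9] px [[205.5, 234.3], [306.9, 234.2], [210.6, 316.8], [302.0, 316.7]]: world [ 0.6343 -0.0871] ang 68.33  tool xy(mm) [ 0.27 -0.08] dyaw -0.12
pos [ 0.6328 -0.087   0.0734] yaw 68.44 t 6.85
shift [-1.684  0.411  0.137] turn [ 0.0012  0.0002 -0.0807] rows>= 3.5
```

View pics/w_b6.png

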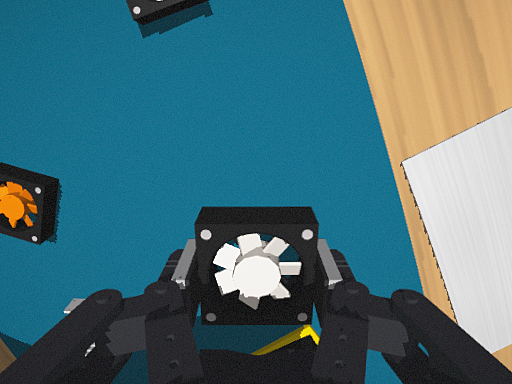

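```bash
python3 -c "
from h import *
plan([.6186,-.328,.06],97.5)"
```

```text
pos [ 0.6328 -0.087   0.0734] yaw 68.44 t 6.85
shift [-2.294  0.753  0.139] turn [ 0.0012  0.0002 -0.0807] rows>= 4.8
```

```bash
python3 -m inch '[[1,[-0.2,0.06,0],[0,0,0]],[1,[-0.5,0.16,0],[0,0,0]],[1,[-0.77,0.25,0],[0,0,0]]]' 
python3 -m inch '[[1,[-0.25,0.08,0],[0,0,0]],[1,[-0.5,0.16,0],[0,0,0]],[1,[-0.76,0.25,0],[0,0,0]]]' 
python3 -m inch '[[1,[-0.25,0.08,0.05],[0,0,-0.02]],[1,[-0.5,0.16,0.1],[0,0,-0.04]],[1,[-0.76,0.25,0.1],[0,0,-0.06]],[1,[-0.76,0.25,0.1],[0,0,-0.0807]],[1,[-0.76,0.25,0.1],[0,0,-0.0807]],[1,[-0.76,0.25,0.1],[0,0,-0.0807]],[1,[-0.76,0.25,0.1],[0,0,-0.0807]],[1,[-0.76,0.25,0.1],[0,0,-0.0807]]]' 
python3 - <<'E'
from h import *
s=sense();print(s['force'],s['finger_gap'],s['tcp_pos'])
look('wrist','w_b7')
plan([.6094,-.2585,.06],97.5)
E
```

```text
t: 7.15
tcp_pos: [0.6238, -0.167, 0.0682]
tool_rot: [0.827, 0.563, -0.001, -0.001]
force: [-0.5, 0.1, -0.7]
finger_gap: 0.578
t: 7.45
tcp_pos: [0.6188, -0.2469, 0.0678]
tool_rot: [0.827, 0.562, -0.001, -0.002]
force: [0.5, 0.7, -0.2]
finger_gap: 0.577
t: 8.25
tcp_pos: [0.6157, -0.3258, 0.0594]
tool_rot: [0.659, 0.752, -0.0, -0.0]
force: [-1.1, -0.6, -1.1]
finger_gap: 0.572
[-1.05173759 -0.58272861 -1.06179765] 0.5720766465804973 [ 0.61574295 -0.32575656  0.05936294]
pos [ 0.6159 -0.3259  0.0595] yaw 97.49 t 8.30
shift [ 0.676  0.024 -0.004] turn [-0.     -0.0001 -0.    ] rows>= 1.4
```

View pics/w_b7.png

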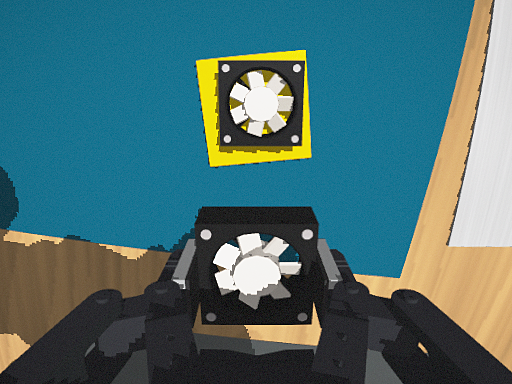

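```bash
python3 - <<'E'
from h import *
tp=load('w_b7')[3]
for zb in (0,-.0014):
  fan('w_b7',260,103,.029+zb,r=52)
  fan('w_b7',257,270,tp[2]+.0478+zb,r=66)
E
```

```text
w_b7 depth n4535 z 0.0277 size [0.0506 0.0503]: world [ 0.6092 -0.2592] ang 7.63  tool xy(mm) [66.8   2.24] dyaw 0.14
w_b7 screws rad [28.9 28.9 28.9 28.9] px [[225.2, 67.7], [296.5, 67.8], [226.9, 138.6], [294.5, 138.6]]: world [ 0.6092 -0.259 ] ang 7.56  tool xy(mm) [67.06  2.26] dyaw 0.08
w_b7 depth n8224 z 0.1058 size [0.0551 0.0515]: world [ 0.6157 -0.3259] ang 7.30  tool xy(mm) [-0.08 -0.06] dyaw -0.19
w_b7 screws rad [28.7 28.7 28.7 28.7] px [[205.5, 234.2], [306.9, 234.1], [210.6, 316.7], [302.0, 316.7]]: world [ 0.6154 -0.3254] ang 7.61  tool xy(mm) [ 0.44 -0.28] dyaw 0.13
w_b7 depth n4740 z 0.0276 size [0.0506 0.0503]: world [ 0.6092 -0.2592] ang 7.63  tool xy(mm) [66.8   2.24] dyaw 0.14
w_b7 screws rad [29.1 29.1 29.1 29.1] px [[225.2, 67.7], [296.5, 67.8], [226.9, 138.6], [294.5, 138.6]]: world [ 0.6093 -0.259 ] ang 7.56  tool xy(mm) [66.98  2.28] dyaw 0.08
w_b7 depth n8751 z 0.1057 size [0.0558 0.0515]: world [ 0.6156 -0.3259] ang 7.30  tool xy(mm) [-0.08 -0.22] dyaw -0.19
w_b7 screws rad [29.  29.1 29.1 29. ] px [[205.5, 234.2], [306.9, 234.1], [210.6, 316.7], [302.0, 316.7]]: world [ 0.6156 -0.3263] ang 7.61  tool xy(mm) [-0.47 -0.28] dyaw 0.13
```

```bash
python3 -m inch '[[1,[0.2,0.01,0],[0,0,0]],[1,[0.5,0.02,0],[0,0,0]],[1,[0.675,0.026,0],[0,0,0]],[1,[0.675,0.026,0.2],[0,0,0]],[1,[0.675,0.026,0.4],[0,0,0]],[1,[0.675,0.026,0.5],[0,0,0]],[1,[0.675,0.026,0.5],[0,0,0]],[1,[0.675,0.026,0.5],[0,0,0]],[1,[0.675,0.026,0.5],[0,0,0]]]' 
python3 - <<'E'
from h import *
plan([.6095,-.2586,.0012],97.46)
look('wrist','w_b8')
E
```

```text
t: 9.2
tcp_pos: [0.6104, -0.2601, 0.0106]
tool_rot: [0.66, 0.752, 0.0, 0.001]
force: [0.2, -0.3, -1.3]
finger_gap: 0.572
pos [ 0.6104 -0.2601  0.0106] yaw 97.47 t 9.20
shift [ 0.016 -0.007  0.094] turn [0.0003 0.0002 0.    ] rows>= 0.2
```

View pics/w_b8.png

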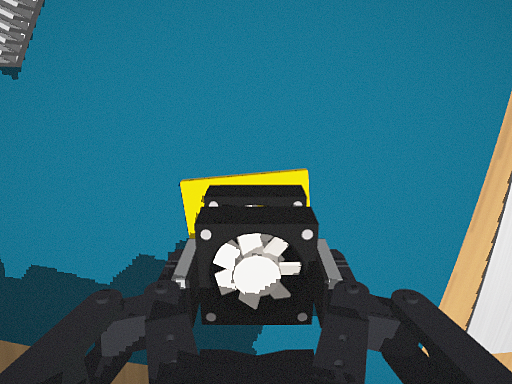

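```bash
python3 -m inch '[[1,[0.0,0,0],[0,0,0]],[1,[0,0,0],[0,0,0]],[1,[0,0,0],[0,0,0]]]' 
python3 - <<'E'
from h import *
plan([.6095,-.2586,.0012],97.46)
E
```

```text
t: 9.55
tcp_pos: [0.6097, -0.2596, 0.01]
tool_rot: [0.659, 0.752, 0.0, 0.0]
force: [-0.4, 0.1, -0.8]
finger_gap: 0.576
pos [ 0.6097 -0.2596  0.01  ] yaw 97.48 t 9.55
shift [ 0.01  -0.001  0.088] turn [0.0001 0.0001 0.    ] rows>= 0.2
```

```bash
python3 -m inch '[[1,[0.01,-0.001,0.03],[0,0,0]],[1,[0.01,-0.001,0.06],[0,0,0]],[1,[0.01,-0.001,0.06],[0,0,0]],[1,[0.01,-0.001,0.06],[0,0,0]],[1,[0.01,-0.001,0.06],[0,0,0]]]' 
python3 - <<'E'
from h import *
plan([.6095,-.2586,.0012],97.46)
look('wrist','w_b9')
E
```

```text
t: 10.05
tcp_pos: [0.6094, -0.2585, 0.0036]
tool_rot: [0.659, 0.752, -0.0, -0.0]
force: [-1.0, 0.2, -0.6]
finger_gap: 0.58
pos [ 0.6094 -0.2585  0.0036] yaw 97.49 t 10.05
shift [-0.001  0.001  0.024] turn [-0.     -0.      0.0001] rows>= 0.0
```

View pics/w_b9.png

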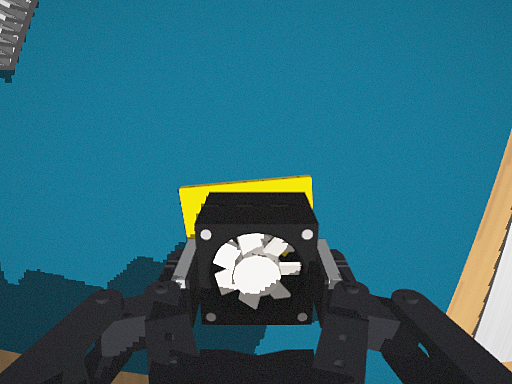

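```bash
python3 -m inch '[[1,[0,0,0.01],[0,0,0]],[1,[0,0,0.018],[0,0,0]],[1,[0,0,0.018],[0,0,0]]]' 
python3 -m inch '[[1,[0,0,0.006],[0,0,0]],[1,[0,0,0.006],[0,0,0]]]'
python3 - <<'E'
from h import *
plan([.6095,-.2586,.0012],97.46);print(sense()['force'])
E
```

```text
t: 10.4
tcp_pos: [0.6093, -0.2585, 0.0017]
tool_rot: [0.659, 0.752, -0.0, -0.0]
force: [-0.1, 0.2, -0.0]
finger_gap: 0.574
t: 10.6
tcp_pos: [0.6094, -0.2585, 0.0012]
tool_rot: [0.659, 0.752, 0.0, 0.0]
force: [0.0, -0.7, 0.7]
finger_gap: 0.579
pos [ 0.6094 -0.2585  0.0012] yaw 97.48 t 10.60
shift [-0.001  0.001  0.   ] turn [0.     0.     0.0001] rows>= 0.0
[ 0.0436599  -0.69037779  0.67106889]
```

```bash
python3 -m inch '[[1,[0,0,0.005],[0,0,0]],[1,[0,0,0.005],[0,0,0]],[1,[0,0,0.005],[0,0,0]]]' 
python3 -m inch '[[1,[0,0,0.004],[0,0,0]],[1,[0,0,0.004],[0,0,0]],[1,[0,0,0.004],[0,0,0]]]'
```

```text
t: 10.9
tcp_pos: [0.6094, -0.2585, 0.0012]
tool_rot: [0.659, 0.752, 0.0, 0.0]
force: [-0.1, 0.6, 4.0]
finger_gap: 0.58
t: 11.2
tcp_pos: [0.6094, -0.2586, 0.0012]
tool_rot: [0.659, 0.752, -0.0, 0.0]
force: [-2.0, 0.8, 6.5]
finger_gap: 0.577
```

```bash
python3 -m inch '[[1,[0,0,-0.005],[0,0,0]],[1,[0,0,-0.005],[0,0,0]],[-0.3,[0,0,-0.005],[0,0,0]],[-0.3,[0,0,-0.005],[0,0,0]],[-0.5,[0,0,-0.005],[0,0,0]],[-1,[0,0,-0.005],[0,0,0]],[-1,[0,0,-0.005],[0,0,0]],[-1,[0,0,-0.005],[0,0,0]]]' 
python3 -m inch '[[-1,[0,0,-0.2],[0,0,0]],[-1,[0,0,-0.5],[0,0,0]],[-1,[0,0,-0.8],[0,0,0]],[-1,[0,0,-0.8],[0,0,0]],[-1,[0,0,-0.8],[0,0,0]],[-1,[0,0,-0.8],[0,0,0]]]'
python3 - <<'E'
from h import *
look('wrist','w_s1')
plan([.6095,-.2586,.1],97.46)
fan('w_s1',257,205,.0476,r=55);crop('w_s1',257,190,50,6)
E
```

```text
t: 12.0
tcp_pos: [0.6094, -0.2585, 0.0007]
tool_rot: [0.659, 0.752, -0.0, -0.0]
force: [0.2, 0.1, -0.7]
finger_gap: 1.0
t: 12.6
tcp_pos: [0.6084, -0.2579, 0.0796]
tool_rot: [0.659, 0.752, -0.0, -0.001]
force: [-0.5, -1.1, 0.8]
finger_gap: 1.003
pos [ 0.6082 -0.2578  0.0793] yaw 97.48 t 12.65
shift [-0.009  0.011 -0.207] turn [-0.0004 -0.0003  0.0001] rows>= 0.4
w_s1 depth n3771 z 0.0475 size [0.0502 0.0511]: world [ 0.6092 -0.2586] ang 7.51  tool xy(mm) [-0.9   0.79] dyaw 0.02
w_s1 screws rad [29.1 29.  29.1 29. ] px [[225.4, 181.0], [290.3, 181.1], [227.2, 239.8], [288.3, 239.7]]: world [ 0.6091 -0.2589] ang 7.55  tool xy(mm) [-1.22  0.65] dyaw 0.07
```

View pics/w_s1_c.png

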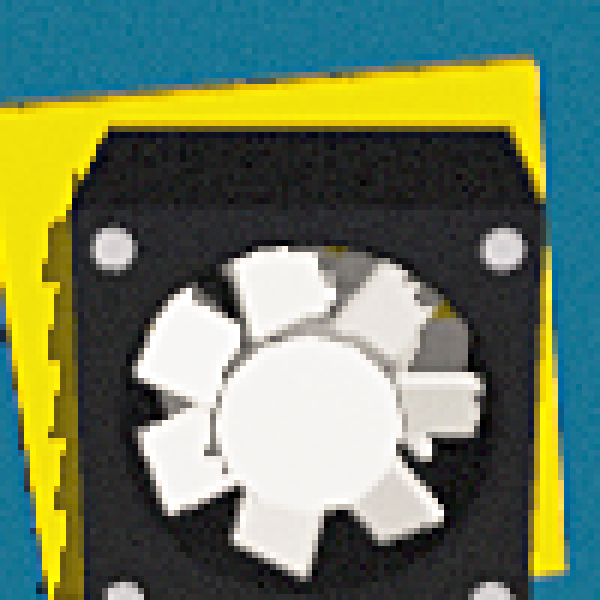

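The middle fan now measures (0.6091, -0.2589) at 7.55°, against (0.6093, -0.2590) at 7.56° for the base, so they are lined up within about 0.2 mm. Next is the second fan.

```bash
python3 -c "
from h import *
plan([.632,.072,.08],86.3)"
```

```text
pos [ 0.6082 -0.2578  0.0793] yaw 97.48 t 12.65
shift [ 3.239e+00  6.650e-01 -2.000e-03] turn [-0.0004 -0.0003  0.0311] rows>= 6.6
```

```bash
python3 -m inch '[[-1,[0.4,0.08,0],[0,0,0]],[-1,[0.81,0.16,0],[0,0,0]]]' 
python3 -m inch '[[-1,[0.4,0.08,0],[0,0,0]],[-1,[0.81,0.16,0],[0,0,0]]]' 
python3 -m inch '[[-1,[0.4,0.08,0],[0,0,0]],[-1,[0.81,0.16,0],[0,0,0]]]' 
python3 -m inch '[[-1,[0.4,0.08,0],[0,0,0.015]],[-1,[0.81,0.16,0],[0,0,0.031]],[-1,[0.81,0.16,0],[0,0,0.031]],[-1,[0.81,0.16,0],[0,0,0.031]],[-1,[0.81,0.16,0],[0,0,0.031]]]' 
python3 - <<'E'
from h import *
look('wrist','w_a')
plan([.632,.074,.08],86.3)
fan('w_a',257,185,.0216,r=55)
E
```

```text
t: 12.85
tcp_pos: [0.6139, -0.1763, 0.0791]
tool_rot: [0.661, 0.751, -0.0, -0.001]
force: [0.1, 0.6, 0.9]
finger_gap: 1.0
t: 13.05
tcp_pos: [0.619, -0.0921, 0.0792]
tool_rot: [0.66, 0.751, -0.001, -0.001]
force: [0.4, 0.5, 0.9]
finger_gap: 1.006
t: 13.25
tcp_pos: [0.6243, -0.0096, 0.0793]
tool_rot: [0.66, 0.752, -0.001, -0.001]
force: [0.8, -0.3, 0.5]
finger_gap: 1.002
t: 13.75
tcp_pos: [0.6301, 0.0703, 0.0799]
tool_rot: [0.729, 0.684, -0.001, -0.0]
force: [-0.2, -0.7, -0.3]
finger_gap: 1.001
pos [0.6303 0.0698 0.0801] yaw 86.27 t 13.80
shift [0.043 0.014 0.001] turn [-0.0002  0.0001 -0.0001] rows>= 0.1
w_a depth n3057 z 0.0215 size [0.0505 0.0502]: world [0.6335 0.0752] ang 86.58  tool xy(mm) [5.16 3.17] dyaw 0.25
w_a screws rad [29.1 29.  29.  29.1] px [[290.1, 162.6], [231.7, 162.7], [233.2, 216.8], [288.5, 216.7]]: world [0.6333 0.0745] ang 86.53  tool xy(mm) [4.5  3.02] dyaw 0.20
```

View pics/w_a.png

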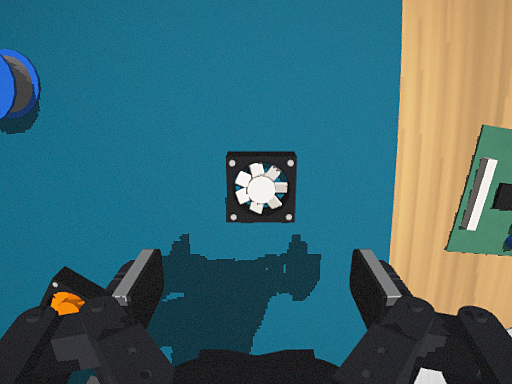

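```bash
python3 -m inch '[[-1,[0.05,0.032,0.2],[0,0,-0.0006]],[-1,[0.05,0.032,0.5],[0,0,-0.0006]],[-1,[0.05,0.032,0.6],[0,0,-0.0006]],[-1,[0.05,0.032,0.6],[0,0,-0.0006]],[-1,[0.05,0.032,0.6],[0,0,-0.0006]]]' 30
python3 -c "
from h import *
plan([.6335,.0748,-.0252],86.5)"
```

```text
t: 14.3
tcp_pos: [0.6346, 0.075, 0.0212]
tool_rot: [0.729, 0.685, 0.0, 0.0]
force: [0.4, 0.4, 0.4]
finger_gap: 1.002
pos [0.6346 0.075  0.0212] yaw 86.47 t 14.30
shift [-0.003 -0.011  0.464] turn [ 0.0001  0.     -0.0001] rows>= 0.9
```

```bash
python3 -m inch '[[-1,[-0.002,-0.008,0.2],[0,0,0]],[-1,[-0.002,-0.008,0.4],[0,0,0]],[-1,[-0.002,-0.008,0.464],[0,0,0]],[-1,[-0.002,-0.008,0.464],[0,0,0]],[-1,[-0.002,-0.008,0.464],[0,0,0]],[-1,[-0.002,-0.008,0.464],[0,0,0]]]' 30
python3 -c "
from h import *
plan([.6335,.0748,-.0252],86.5)"
python3 -m inch '[[0,[0,0,0],[0,0,0]],[0,[0,0,0],[0,0,0]],[1,[0,0,0],[0,0,0]],[1,[0,0,0],[0,0,0]],[1,[0,0,0],[0,0,0]],[1,[0,0,0],[0,0,0]]]' 30
python3 -m inch '[[1,[0,0,-0.1],[0,0,0]],[1,[0,0,-0.4],[0,0,0]],[1,[0,0,-0.8],[0,0,0]],[1,[0,0,-1],[0,0,0]],[1,[0,0,-1],[0,0,0]],[1,[0,0,-1],[0,0,0]],[1,[0,0,-1],[0,0,0]]]'
python3 - <<'E'
from h import *
look('wrist','w_a2');tp=load('w_a2')[3]
fan('w_a2',257,270,tp[2]+.0464,r=66)
plan([.6186,-.328,.076],97.5)
E
```

```text
t: 14.9
tcp_pos: [0.6344, 0.0757, -0.0242]
tool_rot: [0.728, 0.685, 0.001, 0.001]
force: [-0.9, 0.2, -0.1]
finger_gap: 1.002
pos [ 0.6344  0.0757 -0.0242] yaw 86.54 t 14.90
shift [-0.009 -0.009  0.01 ] turn [0.0004 0.     0.0001] rows>= 0.0
t: 15.5
tcp_pos: [0.6338, 0.0757, -0.0249]
tool_rot: [0.728, 0.685, 0.0, 0.0]
force: [-0.9, 0.2, 5.1]
finger_gap: 0.577
t: 16.2
tcp_pos: [0.6317, 0.0758, 0.0728]
tool_rot: [0.728, 0.685, -0.001, -0.001]
force: [-0.4, -0.1, -0.6]
finger_gap: 0.577
w_a2 depth n8872 z 0.1192 size [0.0519 0.0557]: world [0.6316 0.0747] ang 86.10  tool xy(mm) [-1.12 -0.27] dyaw -0.44
w_a2 screws rad [29.1 29.2 29.2 29.1] px [[205.6, 236.2], [307.0, 236.2], [210.6, 318.5], [301.9, 318.5]]: world [0.6316 0.0743] ang 86.63  tool xy(mm) [-1.51 -0.21] dyaw 0.09
pos [0.6318 0.0758 0.0726] yaw 86.54 t 16.25
shift [-4.038  0.112 -0.034] turn [-0.0006 -0.     -0.0304] rows>= 8.1
```

View pics/w_a2.png

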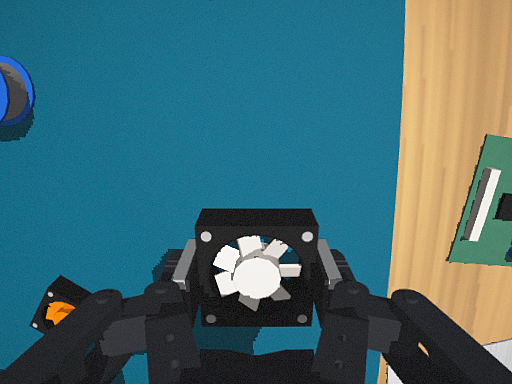

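```bash
python3 -m inch '[[1,[-0.2,0,-0.02],[0,0,0]],[1,[-0.5,0.01,-0.03],[0,0,0]],[1,[-0.81,0.02,-0.03],[0,0,0]]]' 
python3 -m inch '[[1,[-0.4,0.01,0],[0,0,0]],[1,[-0.81,0.022,0],[0,0,0]]]' 
python3 -m inch '[[1,[-0.4,0.01,0],[0,0,0]],[1,[-0.81,0.022,0],[0,0,0]]]' 
python3 -m inch '[[1,[-0.4,0.01,0],[0,0,0]],[1,[-0.81,0.022,0],[0,0,0]]]' 
python3 -m inch '[[1,[-0.3,0.01,0],[0,0,-0.01]],[1,[-0.6,0.022,0],[0,0,-0.02]],[1,[-0.8,0.022,0],[0,0,-0.0304]],[1,[-0.8,0.022,0],[0,0,-0.0304]],[1,[-0.8,0.022,0],[0,0,-0.0304]],[1,[-0.8,0.022,0],[0,0,-0.0304]],[1,[-0.8,0.022,0],[0,0,-0.0304]],[1,[-0.8,0.022,0],[0,0,-0.0304]]]' 
python3 - <<'E'
from h import *
look('wrist','w_a3');tp=load('w_a3')[3]
plan([.6095,-.2586,.0212],97.5)
fan('w_a3',260,103,.0476,r=52)
fan('w_a3',257,270,tp[2]+.0464,r=66)
E
```

```text
t: 16.55
tcp_pos: [0.6294, -0.0053, 0.0758]
tool_rot: [0.728, 0.686, -0.001, -0.001]
force: [0.9, 0.1, -0.2]
finger_gap: 0.572
t: 16.75
tcp_pos: [0.6266, -0.0868, 0.0756]
tool_rot: [0.728, 0.686, -0.001, -0.001]
force: [0.5, 0.0, -0.5]
finger_gap: 0.583
t: 16.95
tcp_pos: [0.6238, -0.1683, 0.0755]
tool_rot: [0.728, 0.685, -0.001, -0.002]
force: [0.9, -0.6, -0.4]
finger_gap: 0.578
t: 17.15
tcp_pos: [0.6211, -0.2492, 0.0754]
tool_rot: [0.728, 0.685, -0.0, -0.002]
force: [0.8, 0.1, -0.1]
finger_gap: 0.579
t: 17.95
tcp_pos: [0.6199, -0.3269, 0.0774]
tool_rot: [0.659, 0.752, 0.0, -0.0]
force: [0.6, -0.1, -0.2]
finger_gap: 0.579
pos [ 0.62   -0.3271  0.0775] yaw 97.55 t 18.00
shift [ 0.693 -0.014  0.563] turn [-0.     -0.      0.0001] rows>= 1.8
w_a3 depth n4736 z 0.0476 size [0.0507 0.0494]: world [ 0.609  -0.2591] ang 7.61  tool xy(mm) [68.66 -1.88] dyaw 0.06
w_a3 screws rad [29.  29.1 29.1 29.1] px [[217.8, 64.0], [289.9, 64.0], [219.7, 135.8], [288.2, 135.8]]: world [ 0.609  -0.2588] ang 7.56  tool xy(mm) [68.94 -1.83] dyaw 0.01
w_a3 depth n8827 z 0.1238 size [0.0558 0.0523]: world [ 0.6196 -0.328 ] ang 6.50  tool xy(mm) [-1.01 -0.42] dyaw -1.05
w_a3 screws rad [29.1 29.1 29.1 29.1] px [[205.6, 236.1], [307.0, 236.2], [210.6, 318.4], [301.9, 318.4]]: world [ 0.6198 -0.3283] ang 7.59  tool xy(mm) [-1.4  -0.31] dyaw 0.04
```

View pics/w_a3.png

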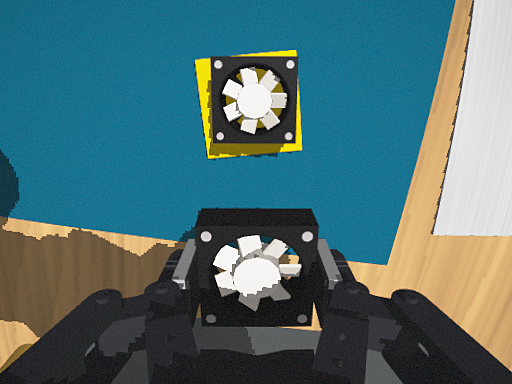

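```bash
python3 -m inch '[[1,[0.2,-0.005,0],[0,0,0]],[1,[0.5,-0.015,0],[0,0,0]],[1,[0.703,-0.015,0],[0,0,0]],[1,[0.703,-0.015,0.2],[0,0,0]],[1,[0.703,-0.015,0.4],[0,0,0]],[1,[0.703,-0.015,0.5],[0,0,0]],[1,[0.703,-0.015,0.5],[0,0,0]],[1,[0.703,-0.015,0.5],[0,0,0]],[1,[0.703,-0.015,0.5],[0,0,0]],[1,[0.703,-0.015,0.5],[0,0,0]],[1,[0.703,-0.015,0.5],[0,0,0]]]' 
python3 - <<'E'
from h import *
plan([.6092,-.2574,.0211],97.55)
E
```

```text
t: 19.1
tcp_pos: [0.6095, -0.2591, 0.0282]
tool_rot: [0.66, 0.752, 0.0, 0.001]
force: [1.2, 0.0, -0.5]
finger_gap: 0.581
pos [ 0.6095 -0.2591  0.0282] yaw 97.47 t 19.10
shift [ 0.017 -0.     0.071] turn [ 0.0002  0.0001 -0.0002] rows>= 0.1
```

```bash
python3 -m inch '[[1,[0.014,0,0.02],[0,0,-0.0001]],[1,[0.014,0,0.045],[0,0,-0.0001]],[1,[0.014,0,0.045],[0,0,-0.0001]],[1,[0.014,0,0.045],[0,0,-0.0001]],[1,[0.014,0,0.045],[0,0,-0.0001]],[1,[0.014,0,0.045],[0,0,-0.0001]]]' 
python3 - <<'E'
from h import *
plan([.6092,-.2574,.0211],97.55)
E
```

```text
t: 19.7
tcp_pos: [0.6089, -0.2574, 0.0229]
tool_rot: [0.659, 0.752, -0.0, 0.0]
force: [0.5, 0.4, -0.9]
finger_gap: 0.582
pos [ 0.6089 -0.2574  0.0229] yaw 97.52 t 19.70
shift [-0.001  0.003  0.018] turn [ 0.      0.     -0.0001] rows>= 0.0
```

```bash
python3 -m inch '[[1,[0,0.003,0.006],[0,0,0]],[1,[0,0.003,0.012],[0,0,0]],[1,[0,0.003,0.016],[0,0,0]],[1,[0,0.003,0.016],[0,0,0]],[1,[0,0.003,0.016],[0,0,0]]]' 
python3 - <<'E'
from h import *
plan([.6092,-.2574,.0211],97.55)
look('wrist','w_a4');crop('w_a4',257,240,50,6)
E
```

```text
t: 20.2
tcp_pos: [0.6092, -0.2573, 0.0213]
tool_rot: [0.659, 0.752, -0.0, -0.0]
force: [1.3, 0.5, 0.1]
finger_gap: 0.576
pos [ 0.6092 -0.2573  0.0213] yaw 97.52 t 20.20
shift [-0.001  0.     0.002] turn [-0.      0.     -0.0001] rows>= 0.0
```

View pics/w_a4.png

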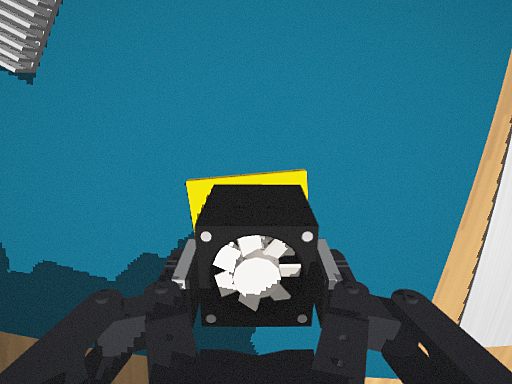

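The view shows the held fan, at (257,275), flush above the pile with straight sides. I'll press lightly until it touches, then release.

```bash
python3 -m inch '[[1,[0,0,0.005],[0,0,0]],[1,[0,0,0.005],[0,0,0]],[1,[0,0,0.005],[0,0,0]]]' 
python3 -m inch '[[1,[0,0,0.003],[0,0,0]],[1,[0,0,0.003],[0,0,0]]]'
```

```text
t: 20.55
tcp_pos: [0.6093, -0.2573, 0.021]
tool_rot: [0.659, 0.752, 0.0, 0.0]
force: [-0.7, -1.3, 1.5]
finger_gap: 0.58
t: 20.75
tcp_pos: [0.6093, -0.2573, 0.021]
tool_rot: [0.659, 0.752, 0.0, 0.0]
force: [-0.7, 0.8, 4.0]
finger_gap: 0.577
```

```bash
python3 -m inch '[[1,[0,0,-0.004],[0,0,0]],[1,[0,0,-0.004],[0,0,0]],[-0.3,[0,0,-0.004],[0,0,0]],[-0.3,[0,0,-0.004],[0,0,0]],[-0.5,[0,0,-0.004],[0,0,0]],[-1,[0,0,-0.004],[0,0,0]],[-1,[0,0,-0.004],[0,0,0]],[-1,[0,0,-0.004],[0,0,0]]]' 
python3 -m inch '[[-1,[0,0,-0.2],[0,0,0]],[-1,[0,0,-0.5],[0,0,0]],[-1,[0,0,-0.8],[0,0,0]],[-1,[0,0,-0.8],[0,0,0]],[-1,[0,0,-0.8],[0,0,0]],[-1,[0,0,-0.8],[0,0,0]]]'
python3 - <<'E'
from h import *
look('wrist','w_s2');look('scene','sc2');look('top','top2')
plan([.6095,-.2586,.1],97.46)
fan('w_s2',257,205,.0676,r=55);crop('w_s2',257,190,50,6)
im=cv2.imread('pics/sc2.png');cv2.imwrite('pics/sc2_c.png',cv2.resize(im[130:210,100:200],None,fx=6,fy=6,interpolation=cv2.INTER_CUBIC))
E
```

```text
t: 21.55
tcp_pos: [0.6092, -0.2572, 0.0208]
tool_rot: [0.659, 0.752, 0.0, -0.0]
force: [1.2, 0.9, -0.4]
finger_gap: 0.998
t: 22.15
tcp_pos: [0.6082, -0.2567, 0.0997]
tool_rot: [0.659, 0.752, -0.0, -0.001]
force: [-0.2, -0.2, -0.7]
finger_gap: 0.998
pos [ 0.6083 -0.2567  0.0994] yaw 97.52 t 22.30
shift [-0.02   0.01  -0.006] turn [-0.0004 -0.0003  0.0002] rows>= 0.0
w_s2 depth n3774 z 0.0675 size [0.0502 0.0513]: world [ 0.6091 -0.258 ] ang 7.81  tool xy(mm) [-1.52  0.82] dyaw 0.29
w_s2 screws rad [29.  29.1 29.1 29. ] px [[225.5, 182.3], [290.3, 182.3], [227.2, 240.8], [288.2, 240.8]]: world [ 0.609  -0.2585] ang 7.55  tool xy(mm) [-2.01  0.67] dyaw 0.03
```

View pics/w_s2_c.png

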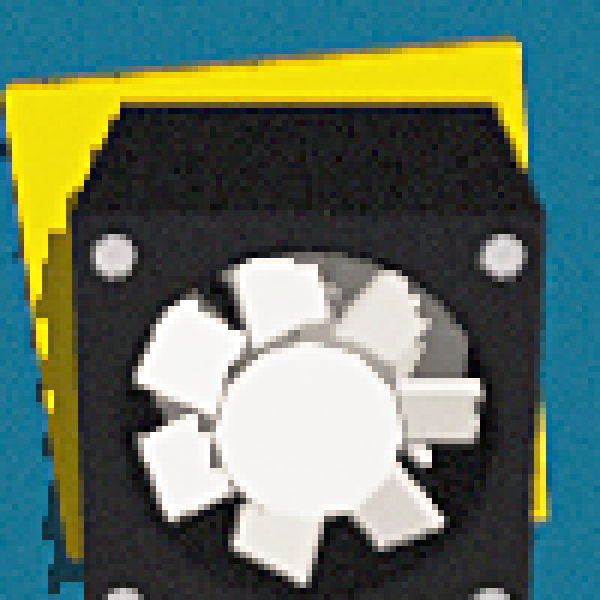

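View pics/sc2_c.png

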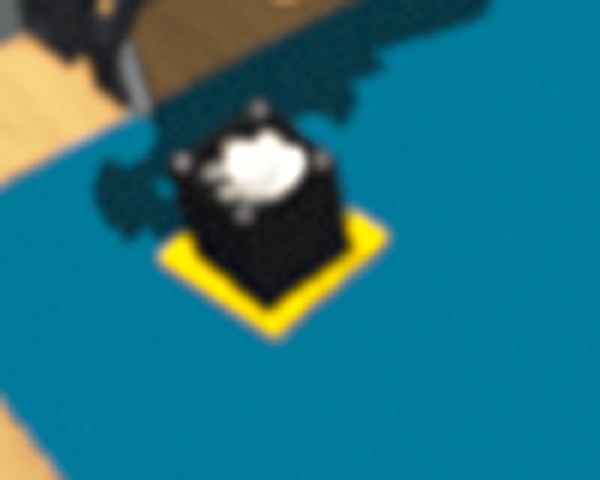

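```bash
python3 - <<'E'
from h import *
im,d,c,_,_=load('top2');im0=cv2.imread('pics/top0.png')
o=im[163:208,249:294];o0=im0[163:208,249:294];print('orange diff',cv2.absdiff(o,o0).mean(), cv2.absdiff(im[100:130,100:140],im0[100:130,100:140]).mean())
X=cloud(d,c)[163:208,249:294].reshape(-1,3);m=abs(X[:,2]-.023)<.007;print(cv2.minAreaRect(X[m,:2].astype(np.float32)))
# plate/base geometry seen from the wrist in several pictures: yellow plate centre in world
for t,u,v in(('w_base',258,164),('w_b7',256,105),('w_a3',250,105),('w_s2',257,205)):
    im,d,c,tp,tq=load(t);hsv=cv2.cvtColor(im,cv2.COLOR_BGR2HSV);k=cv2.inRange(hsv,(24,150,60),(34,255,255));k[:, :u-70]=0;k[:,u+70:]=0;k[:max(0,v-70)]=0;k[v+75:]=0
    pts=cv2.findNonZero(k).reshape(-1,2);W=pix2plane(pts,c,.0076)[:,:2].astype(np.float32);print(t,cv2.minAreaRect(W))
cv2.imwrite('pics/top2_c.png',cv2.resize(im0*0+load('top2')[0],(800,600))) 
E
```

```text
orange diff 26.747818930041152 18.080555555555556
((0.0, 0.0), (0.0, 0.0), 0.0)
w_base ((0.6063146591186523, -0.2639860212802887), (0.06950230896472931, 0.06971894204616547), 12.866341590881348)
w_b7 ((0.6064995527267456, -0.26441866159439087), (0.0695836991071701, 0.06944110989570618), 12.853886604309082)
w_a3 ((0.6064792275428772, -0.26443156599998474), (0.06954562664031982, 0.06946224719285965), 12.845381736755371)
w_s2 ((0.6064406633377075, -0.2638166546821594), (0.06956344097852707, 0.06977487355470657), 12.912534713745117)
```

View pics/top2_c.png

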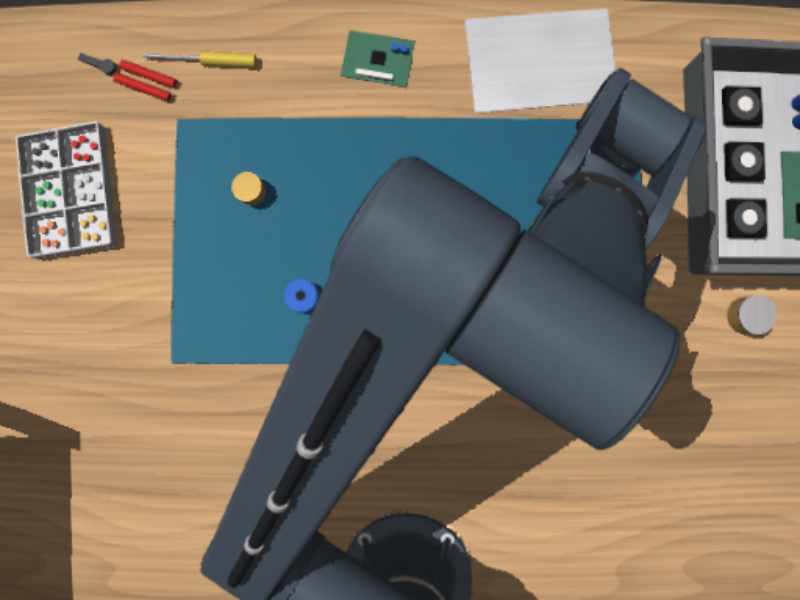

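```bash
python3 -m inch '[[-1,[0,0,-0.4],[0,0,0]],[-1,[0,0,-0.8],[0,0,0]],[-1,[-0.4,0,-0.8],[0,0,0]],[-1,[-0.8,0,-0.8],[0,0,0]],[-1,[-0.9,0,-0.8],[0,0,0]],[-1,[-0.9,0,-0.8],[0,0,0]],[-1,[-0.9,0,-0.8],[0,0,0]],[-1,[-0.9,0,-0.8],[0,0,0]]]'
python3 - <<'E'
from h import *
look('wrist','w_s3');look('scene','sc3')
im=cv2.imread('pics/sc3.png');im0=cv2.imread('pics/scene0.png')
s=np.s_[175:215,228:268];print('orange diff',cv2.absdiff(im[s],im0[s]).mean(),'bg',cv2.absdiff(im[300:340,190:230],im0[300:340,190:230]).mean())
print(cv2.phaseCorrelate(im0[s].mean(-1),im[s].mean(-1)))
cv2.imwrite('pics/sc3_c.png',cv2.resize(im[130:230,100:280],None,fx=4.4,fy=4.4,interpolation=cv2.INTER_CUBIC))
E
```

```text
t: 23.1
tcp_pos: [0.6205, -0.3446, 0.1802]
tool_rot: [0.659, 0.752, 0.0, -0.001]
force: [-0.1, 0.8, -0.1]
finger_gap: 1.001
orange diff 4.414166666666667 bg 5.419583333333334
((-0.06940949865562374, -0.0003928488593381019), 0.915724406945268)
```

View pics/w_s3.png

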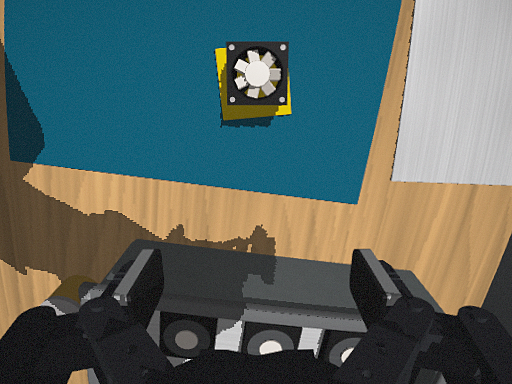

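View pics/sc3_c.png

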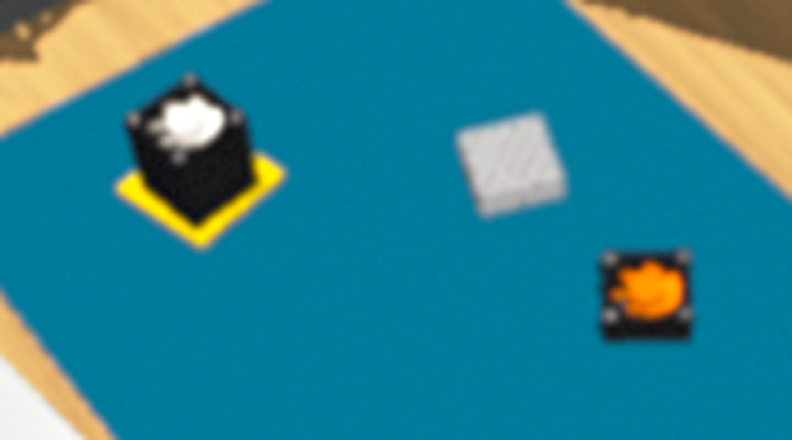

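The scene view shows a straight three-fan pile on the plate. In the full frame the pile is at about (143,165), and the orange fan, at (248,197), has not moved (image shift under 0.1 px). The gripper is well clear, so I'll hand in.

```bash
python3 - <<'E'
from h import *
fan('w_s3',257,72,.0676,r=45)
print(sign_off())
E
```

```text
w_s3 depth n2538 z 0.0676 size [0.0503 0.0499]: world [ 0.6087 -0.258 ] ang 7.83  tool xy(mm) [87.17 -0.1 ] dyaw 0.24
w_s3 screws rad [29.  29.1 29.1 29. ] px [[231.2, 46.9], [282.6, 46.9], [232.0, 99.1], [281.6, 99.2]]: world [ 0.6089 -0.2582] ang 7.56  tool xy(mm) [ 8.689e+01 -2.000e-02] dyaw -0.02
the job is handed in; nothing more can be done
None
```

Both loose white-rotor fans are now stacked face up on the fan on the yellow plate, and I handed the job in at about 23 s of robot time.

| Fan | Measured centre x, y (m) | Turn |
|---|---|---|
| Bottom | 0.6093, -0.2590 | 7.56° |
| Middle | 0.6091, -0.2589 | 7.55° |
| Top | 0.6089 to 0.6090, -0.2582 to -0.2585 | 7.55 to 7.56° |

- **Alignment:** the corner screws put the fans within about 0.5 to 0.9 mm of each other, with the top fan furthest off. The depth image roughly agrees (up to 0.3° different in turn). The top face reads 67.6 mm high against 69 mm expected, the same 1.4 mm the wrist camera reads low everywhere.
- **Bottom and orange fans:** the orange fan did not move, by comparing the scene pictures. I could not re-measure the bottom fan once it was covered; I only saw straight pile sides and light placing forces of 4 to 6.5 N.
- **Failed checks:** my first grasp closed on nothing. The fingertips sit about 30 mm short of the reported TCP, so I worked about 30 mm lower after that. The overhead check of the orange fan also failed, because the arm blocked the view.

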